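# Pack the microscope inspection kit

### The job

Pack the inspection kit into the metal tray: set the black auxiliary lens, the black eye loupe, the small vial and the little carton each upright into the insert pocket made for its shape and size (wide round, medium round, small round, oblong), seated flat on the pocket's floor and released. The bigger vial and the flat black dust cap look similar but do not belong to the kit: leave them standing where they are.

Things in the scene. Friction and masses are not known exactly. Their poses are not given: they have to be found in the camera images.
- objective_centre (a point): auxiliary microscope lens: black barrel, 52 mm in diameter, 34 mm high, the widest of the black round things. Goes in the wide round pocket. Origin at its centre, half-way up; z is its axis, up. Stands loose on the table.
- loupe_centre (a point): eye loupe: black waisted barrel with a pale lens on top, 36 mm in diameter, 36 mm high. Goes in the medium round pocket. Origin at its centre, half-way up; z is its axis, up. Stands loose on the table.
- small_vial_centre (a point): small slim clear vial with a ribbed pale cap, 20 mm in diameter, 40 mm high. Goes in the small round pocket. Origin at its centre, half-way up; z is its axis, up. Stands loose on the table.
- carton_centre (a point): little oblong cream carton lying flat, 32 mm (its x) by 58 mm (its y) by 18 mm high (z). Goes in the oblong pocket, long side along the pocket's long side, either way round. Origin at its centre, half-way up. Stands loose on the table.
- big_vial_centre (a point): look-alike, not of the kit: bigger, thicker vial with amber contents, 28 mm in diameter, 52 mm high. Leave it where it is. Origin at its centre, half-way up; z is its axis, up. Stands loose on the table.
- dust_cap_centre (a point): look-alike, not of the kit: flat black rubber cap, 34 mm in diameter, only 12 mm high. Leave it where it is. Origin at its centre, half-way up; z is its axis, up. Stands loose on the table.
- pocket_objective (a point): wide round pocket, 68 mm in diameter, in one of four square grey inserts (81 mm, top face 11 mm above the table) that sit two by two, 82 mm apart, in a fixed shallow metal tray (170 mm square, rim 12 mm high); which insert lies in which corner changes. The point is the centre of the pocket's flat floor, 5 mm above the table; the pocket is 6 mm deep with a small chamfer, z up, x and y parallel to the tray's sides. 
- pocket_loupe (a point): medium round pocket, 52 mm in diameter, in one of four square grey inserts (81 mm, top face 11 mm above the table) that sit two by two, 82 mm apart, in a fixed shallow metal tray (170 mm square, rim 12 mm high); which insert lies in which corner changes. The point is the centre of the pocket's flat floor, 5 mm above the table; the pocket is 6 mm deep with a small chamfer, z up, x and y parallel to the tray's sides. 
- pocket_vial (a point): small round pocket, 36 mm in diameter, in one of four square grey inserts (81 mm, top face 11 mm above the table) that sit two by two, 82 mm apart, in a fixed shallow metal tray (170 mm square, rim 12 mm high); which insert lies in which corner changes. The point is the centre of the pocket's flat floor, 5 mm above the table; the pocket is 6 mm deep with a small chamfer, z up, x and y parallel to the tray's sides. 
- pocket_carton (a point): oblong pocket, 48 mm (along x) by 74 mm (along y), in one of four square grey inserts (81 mm, top face 11 mm above the table) that sit two by two, 82 mm apart, in a fixed shallow metal tray (170 mm square, rim 12 mm high); which insert lies in which corner changes. The point is the centre of the pocket's flat floor, 5 mm above the table; the pocket is 6 mm deep with a small chamfer, z up, x and y parallel to the tray's sides. 
Things that resemble listed ones, but are neither listed nor needed, are in the scene too. What is shaped like the part that bears objective_centre but purple or turquoise is not meant.

How it is judged:
By the outcome, as a careful person would: the job done as asked, in the order asked, and still so for the second after the job is handed in, with the robot touching nothing.
It also fails if it takes over 102 s, if anything falls off the work surface, if the arm or the gripper's body presses on something with over 40 N, if the wrist force passes 120 N, or if a joint passes its speed limit or range.

### The arm

A 6-joint arm with a two-finger parallel gripper is mounted at the origin on a cart in front of the work surface, level with it; the furniture and walls round the work are solid. World frame = base frame: x ahead of the robot, y to its left, z up, the work surface at z = 0. Lengths are in m, angles in degrees, forces in N, time in s.
With the tool pointing down it reaches from about 0.35 to 0.8 m from the base axis. Payload 7.3 kg.
Tool frame: the origin (TCP) lies at the very end of the fingers, on their centre line; the grasp point (between the pads) lies 19 mm behind it (robot.grip_depth is the distance from the TCP to the grasp point, in m); z points along the fingers, y is the line along which they close (so a half turn about z gives the same grasp; the last joint's range is limited). The gripper opens to 85 mm and grips with 20 to 120 N. Pads are 22 mm wide; open, the fingers measure 114 mm over their backs; the gripper's body (76 mm by 85 mm) begins 54 mm behind the grasp point. The pads swing forward as they close: fully open they stand 13 mm farther back than shut.
Start: joints at [58.671, 19.595, 87.324, -0, 73.075, -8.365], TCP at [0.205, 0.483, 0.231] pointing down, gripper open.
Joint ranges: [-145.02, 145.02], [-44.19, 115.74], [2.07, 154.8], [-57.11, 237.11], [16.16, 152.29], [-177.93, 177.93]. Speed limits (degrees/s): [147.25, 147.25, 180, 180, 180, 180].

### API

Orientations are given as a 3x3 rotation matrix whose columns are the frame's x, y, z axes.
In Python, from cell import read_state, imaging, hand_in, robot gives the robot as it stands.
- The arm moves only by the tool move_arm, never from a script. Its argument "steps" is a list of rows, each a list of 5 numbers: the finger opening in cm, from 0 to 8.54, then the shift along the tool's x, y, z in cm, then the turn about the tool's z in degrees. In form: [[fingers, tx, ty, tz, twist], ...]. A call has 1 to 12 rows; each row is the pose to reach, as a shift and turn from the pose commanded when the call began, along the tool's axes at that moment; what a row does not reach only later rows make up. A row lasts 1/10 s, in which the tool goes at most 50 mm and 8.59 degrees, less where a joint would pass 70% of its speed; a pose out of reach is approached as far as the arm can. A call with a gripper value outside its range is refused whole. The fingers move at their own pace and stop on an object; "force" is the grip in N (left out, the last holds). Time passes only in rows, so rows that repeat a pose let the fingers close. It gives the time, the measured TCP pose, the force, the opening and the grip force at its end, in the units of the state.
- read_state(): the state, without advancing time (a new reading comes with each control period).
- imaging.capture(name): name is "scene" or "side" or "wrist"; returns the picture (420x560x3 uint8, red, green, blue); there is no depth.
- imaging.camera_params(name): a dict with "K" (3x3 intrinsics, pixels), "dist" ([k1, k2, p1, p2, k3] as OpenCV has them; the pictures are not rectified), "xyz" and "attitude" of the camera in the world; the wrist camera has in their place "hand_eye" (4x4, takes a point from camera to tool coordinates, whose origin is the TCP and whose axes are the flange's). Camera axes: x right, y down, z forward; pixel columns grow to the right and rows downward; lengths in m; the calibration is good to about 2 mm. A picture is of the moment at which its call begins: read the wrist's pose just before it. camera_params takes no time and is no camera call.
- hand_in(): hands the job in; it is judged then, once.
The state is a dict: "t": time; "joint_pos": joint angles; "joint_vel": joint speeds; "effort": joint torques, N m; "eef_pos": TCP position; "eef_rot": TCP orientation; "force": force on the tool from outside, world axes, zero at the start; "ft_torque": the same for the moment, N m; "width": opening from 0.0 (shut) to 1.0 (fully open); "gripper_force": force on a finger pad.
Only numpy, scipy, OpenCV 4.12 (cv2) and the standard library are available. Lean on these libraries where they do the work, as an engineer would, in place of code of your own. Each camera call takes 0.05 s, during which the arm holds its last target. There are 200 camera calls.

## Working session

There is one attempt and no reset: what is moved stays moved. The work goes in short steps, Python scripts to look and compute and a tool call to move; the robot and the scene stay as the last step left them, time stands still between calls to the robot, and variables do not carry over. Pictures are saved under pics/ and viewed, at most 14 in all, crops included, and the job is handed in when it is done.

Besides the shell and the picture viewer there is one more tool, called after "Emit:" by a JSON object that holds its "fn" and its "kwargs", one argument or row to a line. move_arm: Moves the arm, as the interface text tells. Its arguments: {"type":"object","properties":{"steps":{"type":"array"},"force":{"type":"number"}},"required":["steps"]}

```bash
mkdir -p pics; ls; python3 - <<'E'
from cell import read_state, imaging
import cv2, numpy as np
s=read_state(); print(s['t'],s['eef_pos'],np.round(s['eef_rot'],3).tolist(),s['width'])
for n in ["scene","side","wrist"]:
    im=imaging.capture(n); cv2.imwrite(f'pics/{n}0.png',im[:,:,::-1])
    print(n,{k:np.round(v,4).tolist() for k,v in imaging.camera_params(n).items()})
E
```

```text
pics
0.0 [0.20458888 0.48307083 0.2306278 ] [[-0.921, 0.39, -0.001], [0.39, 0.921, -0.001], [0.0, -0.002, -1.0]] 0.9986107625440248
scene {'K': [[433.5562, 0.0, 287.0252], [0.0, 433.5562, 210.4018], [0.0, 0.0, 1.0]], 'dist': [-0.024, 0.0, 0.0, 0.0, 0.0], 'xyz': [0.4801, 0.4096, 0.7483], 'attitude': [[-0.9989, -0.0428, 0.0169], [-0.0442, 0.7907, -0.6107], [0.0127, -0.6108, -0.7917]]}
side {'K': [[526.4475, 0.0, 289.1482], [0.0, 526.4475, 209.4644], [0.0, 0.0, 1.0]], 'dist': [-0.1189, 0.0, 0.0, 0.0, 0.0], 'xyz': [0.9576, 0.2291, 1.1802], 'attitude': [[-0.5831, 0.7218, -0.3729], [0.8124, 0.5157, -0.2721], [-0.004, -0.4616, -0.8871]]}
wrist {'K': [[355.871, 0.0, 279.5727], [0.0, 355.871, 203.5755], [0.0, 0.0, 1.0]], 'dist': [-0.0817, 0.0, 0.0, 0.0, 0.0], 'hand_eye': [[-0.001, -0.9663, -0.2575, 0.0661], [1.0, -0.0008, -0.0007, 0.0017], [0.0005, -0.2575, 0.9663, -0.1423], [0.0, 0.0, 0.0, 1.0]]}
```

View pics/scene0.png

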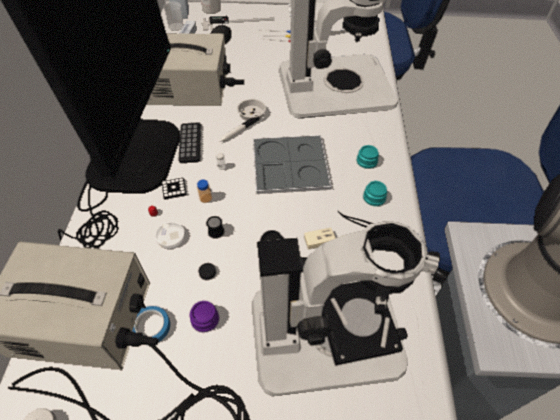

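View pics/side0.png

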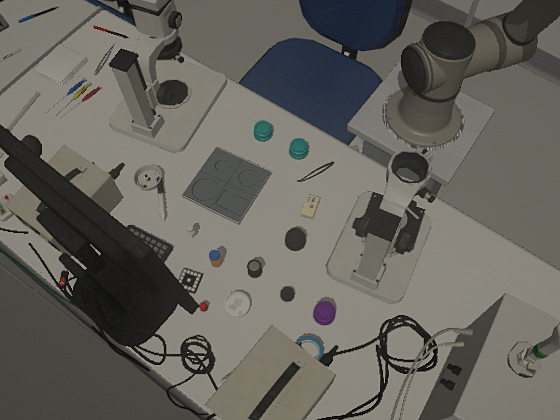

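The scene shows the following, as scene pixel / side pixel:

| Thing | Scene | Side |
|---|---|---|
| Auxiliary lens, half hidden by the microscope column | (271,240) | (295,238) |
| Loupe | (215,227) | (255,267) |
| Dust cap | (207,271) | (287,293) |
| Carton | (320,238) | (311,206) |
| Small vial | (221,161) | (194,229) |
| Big vial | (204,191) | (215,257) |
| Tray | (292,163) | (227,184) |

The purple and turquoise barrels are distractors.

```bash
cat > h.py <<'E'
from cell import read_state, imaging
import cv2, numpy as np
def cam(n,s=None):
    p=imaging.camera_params(n)
    if 'xyz' in p: R,c=np.array(p['attitude']),np.array(p['xyz'])
    else:
        s=s or read_state(); H=np.array(p['hand_eye']); Re=np.array(s['eef_rot'])
        R=Re@H[:3,:3]; c=np.array(s['eef_pos'])+Re@H[:3,3]
    return np.array(p['K']),np.array(p['dist']),R,c
def ray(C,px):
    K,d,R,c=C
    u=cv2.undistortPoints(np.array(px,float).reshape(-1,1,2),K,d).reshape(-1,2)
    v=np.c_[u,np.ones(len(u))]@R.T
    return c,v/np.linalg.norm(v,axis=1)[:,None]
def plane(C,px,z):
    c,v=ray(C,px); return c+v*((z-c[2])/v[:,2])[:,None]
def tri(C1,p1,C2,p2):
    c1,a=ray(C1,p1);c2,b=ray(C2,p2);A=np.zeros((3,3));r=np.zeros(3)
    for c,v in((c1,a[0]),(c2,b[0])):
        P=np.eye(3)-np.outer(v,v);A+=P;r+=P@c
    X=np.linalg.solve(A,r); return X,np.linalg.norm(np.cross(X-c1,a[0]))
def proj(C,X):
    K,d,R,c=C
    return cv2.projectPoints(np.array(X,float).reshape(-1,1,3),cv2.Rodrigues(R.T)[0],-R.T@c,K,d)[0].reshape(-1,2)
E
python3 - <<'E'
from h import *
S,D=cam('scene'),cam('side')
for n,a,b in [('lens',(271,240),(295,238)),('loupe',(215,227),(255,267)),('cap',(207,271),(287,293)),('carton',(320,238),(311,206)),('svial',(221,161),(194,229)),('bvial',(204,191),(215,257)),('tray',(292,163),(227,184)),('scope ring',(393,250),(408,167)),('column top',(279,253),(375,203)),('purple',(204,315),(324,312)),('teal1',(368,156),(263,130)),('teal2',(376,192),(299,148)),('monitor foot',(135,150),(140,235)),('scope2 eye',(360,20),(165,45))]:
    X,e=tri(S,a,D,b); print(n,X.round(3),round(e,4),plane(S,[a],.02)[0].round(3),plane(D,[b],.02)[0].round(3))
print('trayS',plane(S,[(253,138),(322,136),(331,188),(257,192)],.012).round(3).tolist())
print('trayD',plane(D,[(217,148),(271,178),(240,222),(183,186)],.012).round(3).tolist())
s=cv2.imread('pics/scene0.png');d=cv2.imread('pics/side0.png')
cv2.imwrite('pics/crop0.png',np.hstack([cv2.resize(s[130:290,180:340],(400,400),interpolation=2),cv2.resize(d[140:340,170:370],(400,400),interpolation=2)]))
E
```

```text
lens [ 0.525 -0.07   0.025] 0.0018 [ 0.525 -0.075  0.02 ] [ 0.525 -0.07   0.02 ]
loupe [ 0.641 -0.102  0.02 ] 0.001 [ 0.642 -0.101  0.02 ] [ 0.641 -0.103  0.02 ]
cap [ 0.645 -0.007  0.005] 0.0007 [0.642 0.002 0.02 ] [ 0.649 -0.004  0.02 ]
carton [ 0.426 -0.091  0.011] 0.0006 [ 0.426 -0.085  0.02 ] [ 0.43  -0.088  0.02 ]
svial [ 0.652 -0.28   0.03 ] 0.0008 [ 0.655 -0.289  0.02 ] [ 0.649 -0.285  0.02 ]
bvial [ 0.678 -0.193  0.025] 0.0011 [ 0.68  -0.196  0.02 ] [ 0.676 -0.196  0.02 ]
tray [ 0.492 -0.31  -0.002] 0.0022 [ 0.49  -0.292  0.02 ] [ 0.503 -0.299  0.02 ]
scope ring [0.345 0.089 0.256] 0.0004 [ 0.28  -0.064  0.02 ] [0.188 0.053 0.02 ]
column top [0.486 0.096 0.279] 0.0205 [ 0.507 -0.045  0.02 ] [0.33  0.038 0.02 ]
purple [0.635 0.089 0.014] 0.0002 [0.633 0.092 0.02 ] [0.637 0.09  0.02 ]
teal1 [ 0.312 -0.328  0.016] 0.0005 [ 0.312 -0.325  0.02 ] [ 0.314 -0.326  0.02 ]
teal2 [ 0.303 -0.214  0.018] 0.0015 [ 0.302 -0.214  0.02 ] [ 0.306 -0.213  0.02 ]
monitor foot [ 0.792 -0.269  0.132] 0.0553 [ 0.864 -0.313  0.02 ] [ 0.74  -0.383  0.02 ]
scope2 eye [ 0.341 -0.612  0.198] 0.0019 [ 0.293 -0.946  0.02 ] [ 0.231 -0.762  0.02 ]
trayS [[0.589, -0.379, 0.012], [0.42, -0.396, 0.012], [0.4, -0.227, 0.012], [0.565, -0.206, 0.012]]
trayD [[0.428, -0.394, 0.012], [0.419, -0.221, 0.012], [0.566, -0.208, 0.012], [0.57, -0.391, 0.012]]
```

View pics/crop0.png

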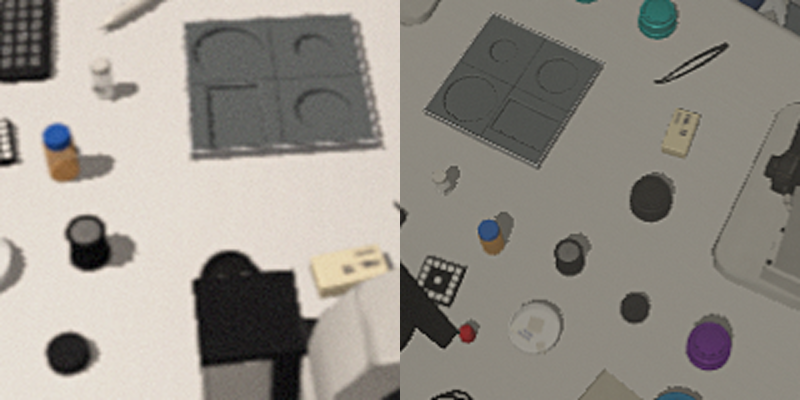

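The close crop confirms the choices. The lens is the black barrel by the microscope column, not the purple or turquoise ones. The loupe is the waisted one with the pale top, and the dust cap is the flat one. Tray pockets, in world terms:
- Wide round: +x, −y
- Small round: −x, −y
- Oblong: +x, +y
- Medium round: −x, +y

Next I raise the arm clear of the microscope and swing over.

Emit:
{"fn": "move_arm", "kwargs": {
  "steps": [
    [8.5, 0, 0, -25, 0],
    [8.5, 0, 0, -25, 0],
    [8.5, 0, 0, -25, 0],
    [8.5, 0, 0, -25, 0],
    [8.5, 0, 0, -25, 0],
    [8.5, 0, 0, -25, 0],
    [8.5, -55, -50, -25, 0],
    [8.5, -55, -50, -25, 0],
    [8.5, -55, -50, -25, 0],
    [8.5, -55, -50, -25, 0],
    [8.5, -55, -50, -25, 0],
    [8.5, -55, -50, -25, 0]
  ],
  "force": 30
}}

```text
t: 1.35
eef_pos: [0.3305, 0.2091, 0.4809]
eef_rot: [[-0.921, 0.39, -0.0], [0.39, 0.921, -0.0], [0.0, -0.0, -1.0]]
force: [0.8, -0.1, 0.1]
width: 0.995
gripper_force: 0.0
```

Emit:
{"fn": "move_arm", "kwargs": {
  "steps": [
    [8.5, -34, -30, 0, 0],
    [8.5, -34, -30, 0, -23],
    [8.5, -34, -30, 0, -23],
    [8.5, -34, -30, 0, -23],
    [8.5, -34, -30, 0, -23],
    [8.5, -34, -30, 0, -23],
    [8.5, -34, -30, 0, -23],
    [8.5, -34, -30, 0, -23],
    [8.5, -34, -30, 0, -23],
    [8.5, -34, -30, 0, -23],
    [8.5, -34, -30, 0, -23],
    [8.5, -34, -30, 0, -23]
  ]
}}

```text
t: 2.55
eef_pos: [0.5266, -0.1984, 0.48]
eef_rot: [[-1.0, 0.0, -0.002], [0.0, 1.0, 0.001], [0.002, 0.001, -1.0]]
force: [0.3, 1.2, 0.4]
width: 0.992
gripper_force: 0.0
```

```bash
python3 - <<'E'
from h import *
s=read_state(); print(s['t'],s['eef_pos'].round(4),np.round(s['eef_rot'],3).tolist(),np.round(s['joint_pos'],1))
im=imaging.capture('wrist'); cv2.imwrite('pics/w1.png',im[:,:,::-1])
import pickle; pickle.dump(s,open('w1.pkl','wb'))
E
```

```text
2.55 [ 0.5266 -0.1984  0.48  ] [[-1.0, 0.0, -0.002], [0.0, 1.0, 0.001], [0.002, 0.001, -1.0]] [ -28.5   22.    45.7    0.   112.5 -118.4]
```

View pics/w1.png

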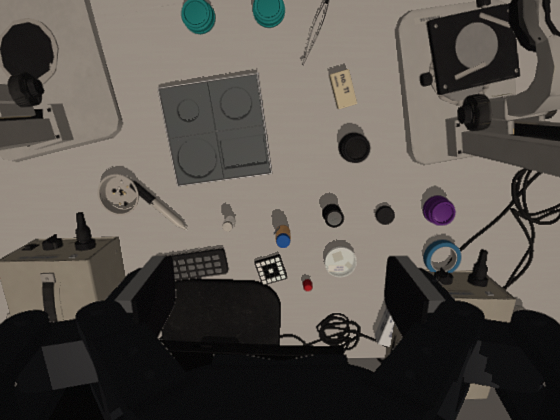

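The wrist view shows:
- Tray centred at (216,127): wide round (197,156), small round (188,110), medium round (236,102), oblong (243,150)
- Lens (354,148), carton (343,88), loupe (333,214)
- Small vial (228,222), big vial (283,236), dust cap (385,214)

I'll take a second wrist view for height.

Emit:
{"fn": "move_arm", "kwargs": {
  "steps": [
    [8.5, 0, 7, 14, 0],
    [8.5, 0, 7, 14, 0],
    [8.5, 0, 7, 14, 0],
    [8.5, 0, 7, 14, 0],
    [8.5, 0, 7, 14, 0],
    [8.5, 0, 7, 14, 0]
  ]
}}

```text
t: 3.2
eef_pos: [0.5277, -0.1285, 0.3447]
eef_rot: [[-1.0, -0.001, 0.006], [-0.001, 1.0, -0.003], [-0.006, -0.003, -1.0]]
force: [-0.4, 0.4, 0.5]
width: 0.994
gripper_force: 0.0
```

```bash
python3 - <<'E'
from h import *
import pickle
s=read_state(); print(s['t'],s['eef_pos'].round(4))
im=imaging.capture('wrist'); cv2.imwrite('pics/w2.png',im[:,:,::-1]); pickle.dump(s,open('w2.pkl','wb'))
E
```

```text
3.2 [ 0.5277 -0.1285  0.3447]
```

View pics/w2.png

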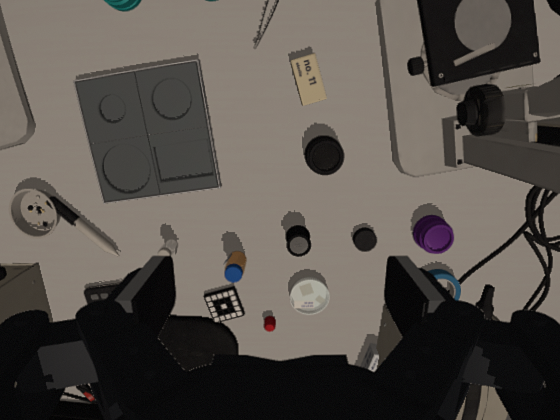

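Second view: lens (324,155), carton (308,79), loupe (298,240), dust cap (364,238), tray centred at (148,130). The small vial (170,245) is partly hidden by a finger. Now I measure with masks.

```bash
cat > m.py <<'E'
from h import *
import pickle
def blob(im,mask,seed,r):
    m=np.zeros_like(mask);x,y=seed;m[max(0,y-r):y+r,max(0,x-r):x+r]=mask[max(0,y-r):y+r,max(0,x-r):x+r]
    cs=cv2.findContours(m,cv2.RETR_EXTERNAL,cv2.CHAIN_APPROX_NONE)[0]
    return max(cs,key=cv2.contourArea)
if __name__=='__main__':
    V={k:(cv2.imread(f'pics/{k}.png'),cam('wrist',pickle.load(open(f'{k}.pkl','rb')))) for k in('w1','w2')}
    seeds={'lens':[(354,148),(324,155),26],'loupe':[(333,214),(298,240),24],'cap':[(385,214),(364,238),20],'carton':[(343,88),(308,79),34],'tray':[(216,127),(148,130),85]}
    for n,(a,b,r) in seeds.items():
        out=[]
        for k,p in(('w1',a),('w2',b)):
            im,C=V[k];h=cv2.cvtColor(im,cv2.COLOR_BGR2HSV);g=h[:,:,2]
            if n=='carton': m=((h[:,:,1]>60)&(g>120))
            elif n=='tray': m=(g<105)&(g>35)
            else: m=g<48
            m=m.astype(np.uint8)*255
            c=blob(im,m,p,r if k=='w1' else int(r*1.2))
            q=cv2.minAreaRect(c);M=cv2.moments(c);cc=(M['m10']/M['m00'],M['m01']/M['m00'])
            out.append((C,cc,q)); print(n,k,np.round(cc,1),np.round(q[0],1),np.round(q[1],1),round(q[2],1))
            if n in('carton','tray'):
                z={'carton':.018,'tray':.012}[n]
                P=plane(C,cv2.boxPoints(q),z);print(P[:,:2].round(4).tolist(),'ctr',P.mean(0).round(4), [round(np.degrees(np.arctan2(*(P[i+1]-P[i])[[1,0]])),1) for i in(0,1)],[round(float(np.linalg.norm(P[i+1]-P[i])),4) for i in (0,1)])
        X,e=tri(out[0][0],out[0][1],out[1][0],out[1][1]);print('  ->',X.round(4),e.round(4))
    g=V['w2'][0];
    cv2.imwrite('pics/c2.png',np.hstack([cv2.resize(g[40:220,60:240],(400,400),interpolation=2),cv2.resize(g[190:290,140:240],(400,400),interpolation=2)]))
E
python3 m.py
```

```text
lens w1 [353.8 147.2] [353.8 147.3] [29.7 29. ] 45.0
lens w2 [323.7 154.7] [323.7 154.9] [38.9 37.1] 63.4
  -> [ 0.5232 -0.0685  0.0111] 0.0
loupe w1 [332.6 215.1] [332.6 215.2] [23.3 17.9] 63.4
loupe w2 [297.9 240.2] [297.9 240.1] [30.4 23.4] 82.9
  -> [ 0.6426 -0.1018  0.0177] 0.0
cap w1 [384.4 214.4] [384.  214.5] [17. 18.] 90.0
cap w2 [364.1 238.7] [364.  238.5] [23. 22.] 90.0
  -> [ 0.6451 -0.0052  0.0056] 0.0001
carton w1 [343.2  88.6] [343.2  88.6] [36.3 19.2] 76.4
[[0.4028, -0.1147], [0.3954, -0.0845], [0.4511, -0.0682], [0.4586, -0.099]] ctr [ 0.427  -0.0916  0.018 ] [np.float64(103.7), np.float64(16.3)] [0.0311, 0.058]
carton w2 [308.5  79.1] [308.5  79.1] [47.3 25. ] 75.1
[[0.4033, -0.1142], [0.3955, -0.0842], [0.4508, -0.0676], [0.459, -0.0983]] ctr [ 0.4272 -0.0911  0.018 ] [np.float64(104.6), np.float64(16.8)] [0.0309, 0.0577]
  -> [ 0.4265 -0.0908  0.0131] 0.0
tray w1 [215.  127.8] [214.6 127.1] [105.3 101.2] 82.2
[[0.4137, -0.3983], [0.3942, -0.2315], [0.5669, -0.2093], [0.5906, -0.3866]] ctr [ 0.4914 -0.3064  0.012 ] [np.float64(96.7), np.float64(7.3)] [0.1679, 0.1741]
tray w2 [149.1 128.7] [147.2 130.5] [134.9 127.9] 80.3
[[0.4162, -0.3985], [0.3942, -0.2295], [0.5663, -0.2069], [0.5973, -0.3892]] ctr [ 0.4935 -0.306   0.012 ] [np.float64(97.4), np.float64(7.5)] [0.1704, 0.1736]
  -> [ 0.4902 -0.3089 -0.0101] 0.001
```

View pics/c2.png

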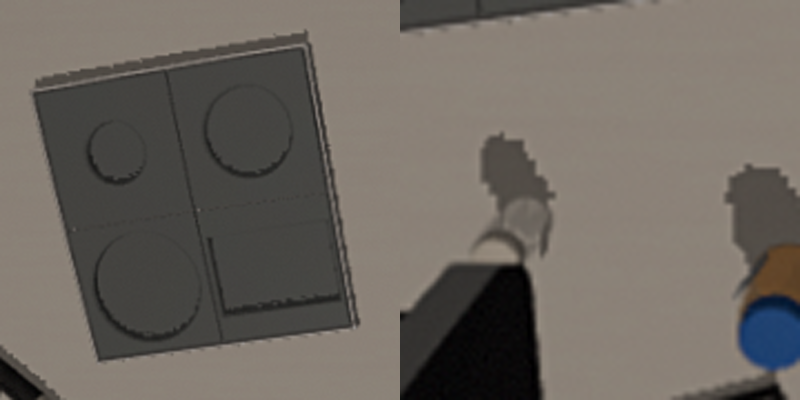

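The crop confirms the pocket layout. The oblong pocket's long side runs along world y at about 97°. Pockets leave 8 mm of clearance all round, so these measurements suffice. Next I work out the tray points, vial and obstacles.

```bash
python3 - <<'E'
from h import *
import pickle
C1,C2=[cam('wrist',pickle.load(open(f'{k}.pkl','rb'))) for k in('w1','w2')]
S,D=cam('scene'),cam('side')
q=lambda x,y:(60+x*.45,40+y*.45)
names=['cross','wide','small','med','BL','BR','TL']
P=plane(C2,[q(196,210),q(149,285),q(117,152),q(249,130),q(98,361),q(357,326),q(33,92)],.011)
for n,p in zip(names,P): print(n,p.round(4))
d=P[5]-P[4];print('yaw',np.degrees(np.arctan2(d[1],d[0]))); d=P[4]-P[6];print(np.degrees(np.arctan2(d[1],d[0])))
for n,a,b in [('wide',(197,156),q(149,285)),('small',(188,110),q(117,152)),('med',(236,102),q(249,130))]:
    print('tri',n,*tri(C1,a,C2,b))
print('base edge',plane(C2,[(378,0),(397,170),(470,172)],.02).round(3).tolist())
print('monitor',tri(S,(108,175),D,(200,310)), tri(S,(165,45),D,(5,130)))
# small vial: outline in scene and w1
for k,C,(x,y) in(('scene0',S,(221,161)),('side0',D,(194,229)),('w1',C1,(228,222))):
    im=cv2.imread(f'pics/{k}.png')[y-16:y+16,x-16:x+16]; cv2.imwrite(f'pics/v_{k}.png',im)
v=np.hstack([cv2.resize(cv2.imread(f'pics/v_{k}.png'),(256,256),interpolation=0) for k in('scene0','side0','w1')]);cv2.imwrite('pics/v.png',v)
E
```

```text
cross [ 0.4956 -0.303   0.011 ]
wide [ 0.541  -0.3368  0.011 ]
small [ 0.4607 -0.3485  0.011 ]
med [ 0.4495 -0.2675  0.011 ]
BL [ 0.5897 -0.3759  0.011 ]
BR [ 0.5672 -0.2084  0.011 ]
TL [ 0.4246 -0.3971  0.011 ]
yaw 97.64735098502526
7.321831578674073
tri wide [ 0.54012886 -0.33921211  0.00629621] 0.0017230687603653951
tri small [ 0.46048153 -0.35073381  0.00626892] 0.0002359136977461227
tri med [ 0.44864738 -0.26890469  0.00616592] 0.0007483784442005392
base edge [[0.333, -0.008, 0.02], [0.542, 0.029, 0.02], [0.544, 0.131, 0.02]]
monitor (array([ 0.81684909, -0.09526164,  0.17154202]), np.float64(0.0026063065938631684)) (array([ 0.80809252, -0.68923251,  0.15263811]), np.float64(0.0856130228796803))
```

View pics/v.png

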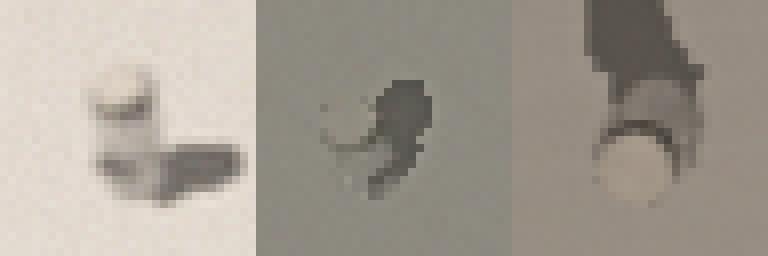

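Vial cap top pixels: scene (220,155), side (189,228), wrist view 1 (227,227). Now I reach for the lens.

```bash
python3 - <<'E'
from h import *
import pickle
C1=cam('wrist',pickle.load(open('w1.pkl','rb')));S,D=cam('scene'),cam('side')
a,b,c=(220.3,155),(189.1,228),(227.4,227.2)
print(tri(S,a,D,b),tri(S,a,C1,c),tri(D,b,C1,c))
s=read_state();print(s['eef_pos'])
E
```

```text
(array([ 0.65674607, -0.2910315 ,  0.03532008]), np.float64(0.0017942129379389406)) (array([ 0.65500474, -0.28550284,  0.04337279]), np.float64(0.0011810787367361355)) (array([ 0.65850868, -0.28735106,  0.03812259]), np.float64(0.0009536827873759469))
[ 0.52775698 -0.12882587  0.34460648]
```

Emit:
{"fn": "move_arm", "kwargs": {
  "steps": [
    [8.5, 0.4, 6, 0, 0],
    [8.5, 0.4, 6, 0, 0],
    [8.5, 0.4, 6, 25, 0],
    [8.5, 0.4, 6, 25, 0],
    [8.5, 0.4, 6, 25, 0],
    [8.5, 0.4, 6, 25, 0],
    [8.5, 0.4, 6, 25, 0],
    [8.5, 0.4, 6, 28, 0],
    [8.5, 0.4, 6, 28, 0]
  ]
}}

```text
t: 4.15
eef_pos: [0.5215, -0.0684, 0.0587]
eef_rot: [[-1.0, 0.0, -0.005], [0.0, 1.0, 0.001], [0.005, 0.001, -1.0]]
force: [-0.2, 0.1, 0.4]
width: 0.996
gripper_force: 0.0
```

Emit:
{"fn": "move_arm", "kwargs": {
  "steps": [
    [8.5, -0.1, 0, 4.8, 0],
    [8.5, -0.1, 0, 4.8, 0],
    [8.5, -0.1, 0, 4.8, 0],
    [4.8, -0.1, 0, 4.8, 0],
    [4.8, -0.1, 0, 4.8, 0],
    [4.8, -0.1, 0, 4.8, 0],
    [4.8, -0.1, 0, 4.8, 0],
    [4.8, -0.1, 0, 4.8, 0],
    [4.8, -0.1, 0, 4.8, 0],
    [4.8, -0.1, 0, 4.8, 0]
  ],
  "force": 35
}}

```text
t: 5.15
eef_pos: [0.5236, -0.068, 0.0134]
eef_rot: [[-1.0, -0.001, 0.0], [-0.001, 1.0, -0.0], [-0.0, -0.0, -1.0]]
force: [0.9, -1.6, 1.6]
width: 0.561
gripper_force: 1.0
```

Emit:
{"fn": "move_arm", "kwargs": {
  "steps": [
    [3.5, 0, 0, 0, 0],
    [3.5, 0, 0, 0, 0],
    [3.5, 0, 0, 0, 0],
    [3.5, 0, 0, 0, 0]
  ],
  "force": 35
}}

```text
t: 5.55
eef_pos: [0.5236, -0.068, 0.0138]
eef_rot: [[-1.0, -0.001, 0.0], [-0.001, 1.0, -0.0], [-0.0, -0.0, -1.0]]
force: [-0.7, -1.4, 8.4]
width: 0.541
gripper_force: 35.2
```

Emit:
{"fn": "move_arm", "kwargs": {
  "steps": [
    [3.5, 0, 0, -4, 0],
    [3.5, 0, 0, -8, 0],
    [3.5, 0, 0, -8, 0],
    [3.5, -1.7, -27, -8, 0],
    [3.5, -1.7, -27, -8, 0],
    [3.5, -1.7, -27, -8, 0],
    [3.5, -1.7, -27, -8, 0],
    [3.5, -1.7, -27, -8, 0],
    [3.5, -1.7, -27, -8, 0],
    [3.5, -1.7, -27, -8, 0],
    [3.5, -1.7, -27, -8, 0],
    [3.5, -1.7, -27, -8, 0]
  ]
}}

```text
t: 6.75
eef_pos: [0.5403, -0.3361, 0.0924]
eef_rot: [[-1.0, -0.002, -0.002], [-0.002, 1.0, 0.002], [0.002, 0.002, -1.0]]
force: [-0.0, -0.1, -2.4]
width: 0.535
gripper_force: 37.2
```

```bash
python3 - <<'E'
from h import *
s=read_state();print(s['eef_pos'],s['width'],s['gripper_force'],s['force'])
a=imaging.capture('side')[:,:,::-1];b=imaging.capture('wrist')[:,:,::-1]
cv2.imwrite('pics/p1.png',np.hstack([cv2.resize(a[100:300,120:320],(400,400)),cv2.resize(b[40:340,130:430],(400,400))]))
E
```

```text
[ 0.5402622  -0.33609277  0.09238178] 0.5348961404834959 37.15429456788115 [-0.01247739 -0.07955959 -2.44263426]
```

View pics/p1.png

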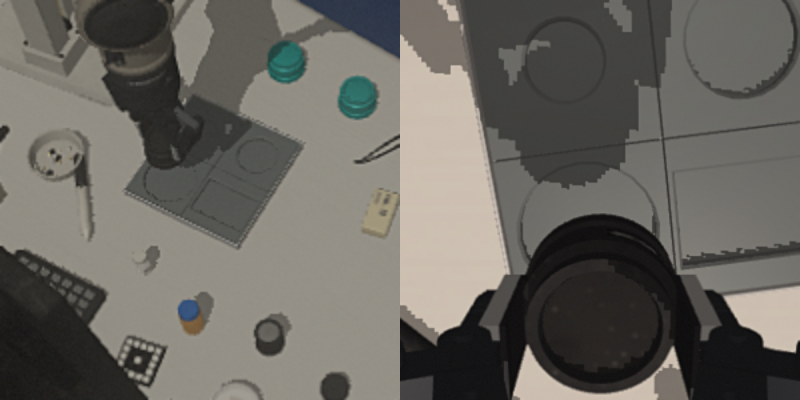

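The lens is held upright over the wide pocket, in view at lower centre of the right-hand crop. Lowering it.

Emit:
{"fn": "move_arm", "kwargs": {
  "steps": [
    [3.5, 0, -0.2, 4, 0],
    [3.5, 0, -0.2, 6, 0],
    [3.5, 0, -0.2, 6.8, 0],
    [3.5, 0, -0.2, 7.1, 0],
    [3.5, 0, -0.2, 7.3, 0],
    [3.5, 0, -0.2, 7.3, 0],
    [3.5, 0, -0.2, 7.3, 0]
  ]
}}

```text
t: 7.55
eef_pos: [0.5411, -0.3402, 0.0214]
eef_rot: [[-1.0, -0.001, 0.002], [-0.001, 1.0, -0.001], [-0.002, -0.001, -1.0]]
force: [0.3, -0.1, -0.7]
width: 0.53
gripper_force: 37.2
```

Emit:
{"fn": "move_arm", "kwargs": {
  "steps": [
    [3.5, 0, 0, 0.15, 0],
    [3.5, 0, 0, 0.25, 0],
    [3.5, 0, 0, 0.25, 0]
  ]
}}

```text
t: 7.85
eef_pos: [0.5409, -0.3402, 0.0189]
eef_rot: [[-1.0, -0.001, 0.001], [-0.001, 1.0, -0.001], [-0.001, -0.001, -1.0]]
force: [-2.0, 0.7, 4.5]
width: 0.532
gripper_force: 38.0
```

Emit:
{"fn": "move_arm", "kwargs": {
  "steps": [
    [7, 0, 0, 0, 0],
    [7, 0, 0, 0, 0],
    [7, 0, 0, 0, 0],
    [7, 0, 0, -5, 0],
    [7, 0, 0, -9, 0],
    [8.5, 0, 0, -9, 0],
    [8.5, -10.2, 23.9, -9, 0],
    [8.5, -10.2, 23.9, -9, 0],
    [8.5, -10.2, 23.9, -9, 0],
    [8.5, -10.2, 23.9, -9, 0],
    [8.5, -10.2, 23.9, -9, 0],
    [8.5, -10.2, 23.9, -9, 0]
  ]
}}

```text
t: 9.05
eef_pos: [0.6436, -0.0953, 0.1071]
eef_rot: [[-1.0, -0.006, -0.0], [-0.006, 1.0, 0.002], [0.0, 0.002, -1.0]]
force: [0.5, 0.0, -0.0]
width: 0.994
gripper_force: 0.0
```

```bash
python3 - <<'E'
from h import *
s=read_state();print(s['eef_pos'],s['width'],s['force'])
a=imaging.capture('side')[:,:,::-1];b=imaging.capture('wrist')[:,:,::-1]
cv2.imwrite('pics/p2.png',np.hstack([cv2.resize(a[140:320,160:340],(400,400)),cv2.resize(b[:,100:460],(400,400))]))
E
```

```text
[ 0.64359822 -0.09526675  0.10706865] 0.9944496444019296 [ 0.52982999  0.00284056 -0.00650149]
```

View pics/p2.png

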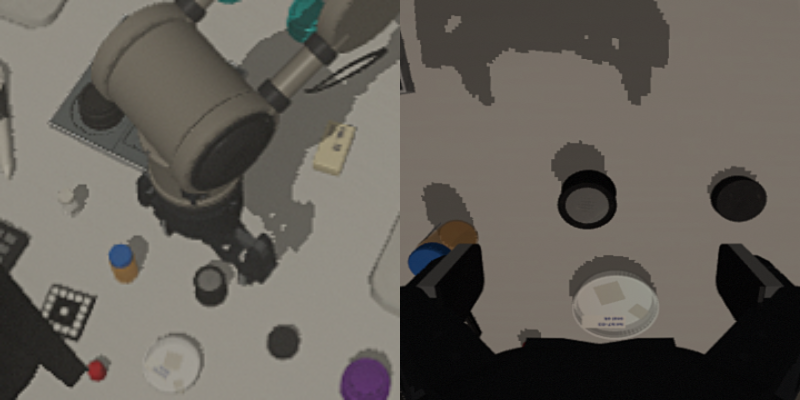

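The lens is seated in its pocket at (100,105) in the left crop. The loupe is at wrist pixel about (268,213). I'll check its position and the arm's settled pose.

```bash
python3 - <<'E'
from h import *
s=read_state();b=imaging.capture('wrist')[:,:,::-1].copy();cv2.imwrite('pics/w3.png',b)
C=cam('wrist',s);print(s['eef_pos'])
from m import blob
c=blob(b,((b.max(2)<48)*255).astype(np.uint8),(268,207),34)
q=cv2.boundingRect(c);print(q);u=q[0]+q[2]/2
print(plane(C,[(u,q[1]+q[3]/2)],.018),plane(C,[(187*.9+100,203*1.05)],.036))
E
```

```text
[ 0.64263212 -0.09873117  0.107023  ]
(246, 179, 53, 62)
[[ 0.64332214 -0.10162734  0.018     ]] [[ 0.64024794 -0.10390076  0.036     ]]
```

Emit:
{"fn": "move_arm", "kwargs": {
  "steps": [
    [8.5, 0, -0.1, 5, 0],
    [8.5, 0, -0.1, 9.5, 0],
    [8.5, 0, -0.1, 9.5, 0],
    [8.5, 0, -0.1, 9.5, 0],
    [2, 0, -0.1, 9.5, 0],
    [2, 0, -0.1, 9.5, 0],
    [2, 0, -0.1, 9.5, 0],
    [2, 0, -0.1, 9.5, 0],
    [2, 0, -0.1, 9.5, 0],
    [2, 0, -0.1, 9.5, 0],
    [2, 0, -0.1, 9.5, 0],
    [2, 0, -0.1, 9.5, 0]
  ],
  "force": 30
}}

```text
t: 10.4
eef_pos: [0.6433, -0.1021, 0.0147]
eef_rot: [[-1.0, -0.001, 0.003], [-0.001, 1.0, -0.001], [-0.003, -0.001, -1.0]]
force: [-1.6, 0.3, 6.3]
width: 0.409
gripper_force: 29.5
```

Emit:
{"fn": "move_arm", "kwargs": {
  "steps": [
    [2, 0, 0, -4, 0],
    [2, 0, 0, -8, 0],
    [2, 0, 0, -8, 0],
    [2, 19.4, -16.6, -8, 0],
    [2, 19.4, -16.6, -8, 0],
    [2, 19.4, -16.6, -8, 0],
    [2, 19.4, -16.6, -8, 0],
    [2, 19.4, -16.6, -8, 0],
    [2, 19.4, -16.6, -8, 0],
    [2, 19.4, -16.6, -8, 0],
    [2, 19.4, -16.6, -8, 0],
    [2, 19.4, -16.6, -8, 0]
  ]
}}

```text
t: 11.6
eef_pos: [0.4496, -0.267, 0.0927]
eef_rot: [[-1.0, -0.002, 0.0], [-0.002, 1.0, 0.0], [-0.0, 0.0, -1.0]]
force: [-0.1, -0.3, -0.5]
width: 0.411
gripper_force: 30.2
```

```bash
python3 - <<'E'
from h import *
s=read_state();print(s['eef_pos'],s['width'],s['gripper_force'],s['force'])
E
```

```text
[ 0.44957182 -0.26698299  0.09274839] 0.4111090974022173 30.213124752044678 [-0.11524672 -0.30826012 -0.51578282]
```

Emit:
{"fn": "move_arm", "kwargs": {
  "steps": [
    [2, 0, -0.1, 4, 0],
    [2, 0, -0.1, 6, 0],
    [2, 0, -0.1, 6.8, 0],
    [2, 0, -0.1, 7.1, 0],
    [2, 0, -0.1, 7.3, 0],
    [2, 0, -0.1, 7.4, 0],
    [2, 0, -0.1, 7.5, 0],
    [2, 0, -0.1, 7.5, 0]
  ]
}}

```text
t: 12.4
eef_pos: [0.4493, -0.2691, 0.0197]
eef_rot: [[-1.0, -0.001, 0.002], [-0.001, 1.0, -0.001], [-0.002, -0.001, -1.0]]
force: [-1.8, 2.4, 8.1]
width: 0.41
gripper_force: 31.2
```

Emit:
{"fn": "move_arm", "kwargs": {
  "steps": [
    [5.5, 0, 0, 0, 0],
    [5.5, 0, 0, 0, 0],
    [5.5, 0, 0, 0, 0],
    [5.5, 0, 0, -5, 0],
    [5.5, 0, 0, -10, 0],
    [8.5, 0, 0, -10, 0],
    [8.5, -20.7, -1.9, -10, 0],
    [8.5, -20.7, -1.9, -10, 0],
    [8.5, -20.7, -1.9, -10, 0],
    [8.5, -20.7, -1.9, -10, 0],
    [8.5, -20.7, -1.9, -10, 0],
    [8.5, -20.7, -1.9, -10, 0]
  ]
}}

```text
t: 13.6
eef_pos: [0.6562, -0.2872, 0.1159]
eef_rot: [[-1.0, -0.002, -0.002], [-0.002, 1.0, 0.001], [0.002, 0.001, -1.0]]
force: [-0.3, -0.4, -0.4]
width: 0.995
gripper_force: 0.0
```

```bash
python3 - <<'E'
from h import *
import pickle
imaging.capture('scene')
s=read_state();print(s['eef_pos'],s['width'],s['force'])
b=imaging.capture('wrist')[:,:,::-1];cv2.imwrite('pics/w4.png',b);pickle.dump(s,open('w4.pkl','wb'))
a=imaging.capture('side')[:,:,::-1]
cv2.imwrite('pics/p3.png',np.hstack([cv2.resize(a[120:300,140:320],(400,400)),cv2.resize(b[110:310,180:380],(400,400))]))
E
```

```text
[ 0.65492944 -0.28740169  0.11644229] 0.9977214130321382 [-0.89064282  0.00115963 -0.60515301]
```

View pics/p3.png

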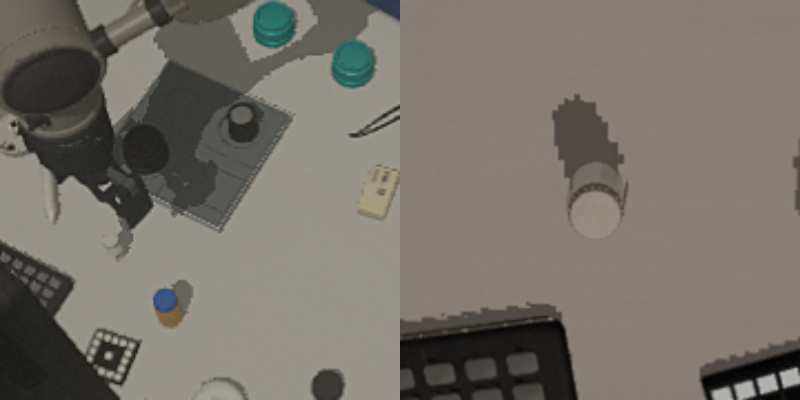

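Both the lens and the loupe are in their pockets. The vial's cap top is at wrist pixel (277.5,216.5).

```bash
python3 - <<'E'
from h import *
import pickle
C4,C1=[cam('wrist',pickle.load(open(f'{k}.pkl','rb'))) for k in('w4','w1')]
print(plane(C4,[(277.5,216.5)],.04),plane(C4,[(278.5,196)],.005),tri(C1,(227.4,227.2),C4,(277.5,216.5)))
print(read_state()['eef_pos'])
E
```

```text
[[ 0.6562656  -0.28679455  0.04      ]] [[ 0.65117385 -0.2862246   0.005     ]] (array([ 0.65763789, -0.28668799,  0.0374408 ]), np.float64(0.000582962716000701))
[ 0.65416706 -0.28782759  0.11766543]
```

Emit:
{"fn": "move_arm", "kwargs": {
  "steps": [
    [8.5, -0.1, 0.1, 5, 0],
    [8.5, -0.1, 0.1, 10.4, 0],
    [8.5, -0.1, 0.1, 10.4, 0],
    [8.5, -0.1, 0.1, 10.4, 0],
    [4, -0.1, 0.1, 10.4, 0],
    [1, -0.1, 0.1, 10.4, 0],
    [1, -0.1, 0.1, 10.4, 0],
    [1, -0.1, 0.1, 10.4, 0],
    [1, -0.1, 0.1, 10.4, 0],
    [1, -0.1, 0.1, 10.4, 0],
    [1, -0.1, 0.1, 10.4, 0],
    [1, -0.1, 0.1, 10.4, 0]
  ],
  "force": 25
}}

```text
t: 14.95
eef_pos: [0.657, -0.2869, 0.0149]
eef_rot: [[-1.0, -0.001, 0.001], [-0.001, 1.0, -0.001], [-0.001, -0.001, -1.0]]
force: [-1.6, 1.4, 5.5]
width: 0.218
gripper_force: 25.5
```

Emit:
{"fn": "move_arm", "kwargs": {
  "steps": [
    [1, 0, 0, -4, 0],
    [1, 0, 0, -8, 0],
    [1, 0, 0, -9, 0],
    [1, 19.6, -6.2, -9, 0],
    [1, 19.6, -6.2, -9, 0],
    [1, 19.6, -6.2, -9, 0],
    [1, 19.6, -6.2, -9, 0],
    [1, 19.6, -6.2, -9, 0],
    [1, 19.6, -6.2, -9, 0],
    [1, 19.6, -6.2, -9, 0],
    [1, 19.6, -6.2, -9, 0],
    [1, 19.6, -6.2, -9, 0]
  ]
}}

```text
t: 16.15
eef_pos: [0.4617, -0.3483, 0.1035]
eef_rot: [[-1.0, -0.002, 0.0], [-0.002, 1.0, 0.0], [-0.0, 0.0, -1.0]]
force: [0.3, 0.1, -1.3]
width: 0.218
gripper_force: 25.0
```

```bash
python3 - <<'E'
from h import *
b=imaging.capture('wrist')[:,:,::-1]
s=read_state();print(s['eef_pos'],s['width'],s['gripper_force'],s['force'])
cv2.imwrite('pics/p4.png',cv2.resize(b[50:350,130:430],(450,450)))
E
```

```text
[ 0.46151953 -0.34833047  0.10346833] 0.2147854759727107 24.9654914700659 [0.46467428 0.65953298 0.42422913]
```

View pics/p4.png

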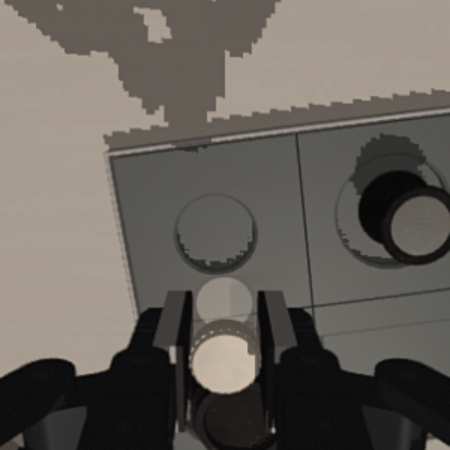

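The vial is held upright at (225,330), above the small pocket, and the loupe stands in its pocket. Lowering it.

Emit:
{"fn": "move_arm", "kwargs": {
  "steps": [
    [1, 0, 0, 5, 0],
    [1, 0, 0, 7, 0],
    [1, 0, 0, 7.8, 0],
    [1, 0, 0, 8.1, 0],
    [1, 0, 0, 8.3, 0],
    [1, 0, 0, 8.4, 0],
    [1, 0, 0, 8.5, 0],
    [1, 0, 0, 8.5, 0]
  ]
}}

```text
t: 17.0
eef_pos: [0.4612, -0.3495, 0.0199]
eef_rot: [[-1.0, -0.001, 0.002], [-0.001, 1.0, -0.001], [-0.002, -0.001, -1.0]]
force: [0.1, -0.5, 3.4]
width: 0.223
gripper_force: 25.3
```

Emit:
{"fn": "move_arm", "kwargs": {
  "steps": [
    [4, 0, 0, 0, 0],
    [4, 0, 0, 0, 0],
    [4, 0, 0, 0, 0],
    [4, 0, 0, -5, 0],
    [4, 0, 0, -10, 0],
    [8.5, 0, 0, -10, 0],
    [8.5, 3.4, 25.8, -10, -16.6],
    [8.5, 3.4, 25.8, -10, -16.6],
    [8.5, 3.4, 25.8, -10, -16.6],
    [8.5, 3.4, 25.8, -10, -16.6],
    [8.5, 3.4, 25.8, -10, -16.6],
    [8.5, 3.4, 25.8, -10, -16.6]
  ]
}}

```text
t: 18.2
eef_pos: [0.4245, -0.0867, 0.1184]
eef_rot: [[-0.957, -0.29, -0.002], [-0.29, 0.957, 0.002], [0.002, 0.002, -1.0]]
force: [-0.0, -0.3, -0.1]
width: 0.996
gripper_force: 0.0
```

```bash
python3 - <<'E'
from h import *
from m import blob
imaging.capture('scene');imaging.capture('scene');s=read_state();b=imaging.capture('wrist')[:,:,::-1].copy()
C=cam('wrist',s);print(s['eef_pos'],np.round(s['eef_rot'],3).tolist(),s['joint_pos'])
h=cv2.cvtColor(b,cv2.COLOR_BGR2HSV);m=((h[:,:,1]>60)&(h[:,:,2]>120)).astype(np.uint8)*255
c=blob(b,m,(280,200),120);q=cv2.minAreaRect(c);P=plane(C,cv2.boxPoints(q),.018)
print(P.mean(0),[np.degrees(np.arctan2(*(P[i+1]-P[i])[[1,0]])) for i in(0,1)],[np.linalg.norm(P[i+1]-P[i]) for i in (0,1)])
cv2.imwrite('pics/p5.png',b)
E
```

```text
[ 0.42622859 -0.08955554  0.1188099 ] [[-0.957, -0.289, 0.0], [-0.289, 0.957, -0.0], [-0.0, -0.0, -1.0]] [-2.19699511e+01  1.83141122e+01  1.09856125e+02  2.02877393e-03
  5.18255637e+01 -1.28787349e+02]
[ 0.42704772 -0.09109716  0.018     ] [np.float64(106.7465567606886), np.float64(17.441204479202565)] [np.float64(0.02958352413937068), np.float64(0.055664232598080766)]
```

View pics/p5.png

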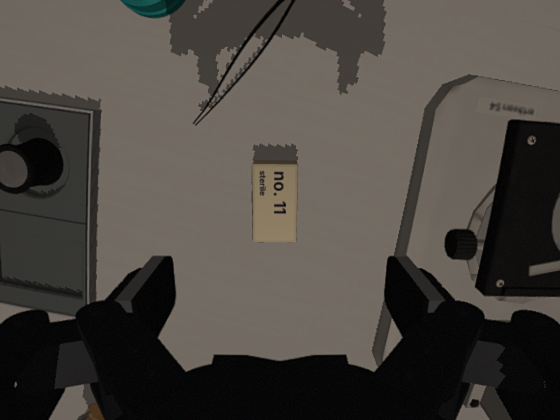

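The carton (275,203) lies square between the fingers. Grasping it.

Emit:
{"fn": "move_arm", "kwargs": {
  "steps": [
    [6.5, 0, -0.1, 5, 0],
    [6.5, 0, -0.1, 10, 0],
    [6.5, 0, -0.1, 11.2, 0],
    [6.5, 0, -0.1, 11.2, 0],
    [2.5, 0, -0.1, 11.2, 0],
    [2, 0, -0.1, 11.2, 0],
    [2, 0, -0.1, 11.2, 0],
    [2, 0, -0.1, 11.2, 0],
    [2, 0, -0.1, 11.2, 0],
    [2, 0, -0.1, 11.2, 0],
    [2, 0, -0.1, 11.2, 0]
  ],
  "force": 30
}}

```text
t: 19.45
eef_pos: [0.4279, -0.0927, 0.0081]
eef_rot: [[-0.958, -0.287, 0.003], [-0.287, 0.958, -0.002], [-0.003, -0.003, -1.0]]
force: [-1.3, -4.0, 7.1]
width: 0.364
gripper_force: 30.5
```

Emit:
{"fn": "move_arm", "kwargs": {
  "steps": [
    [2, 0, 0, -4, 0],
    [2, 0, 0, -9, 0],
    [2, -5, -18.6, -9, 99.3],
    [2, -5, -18.6, -9, 99.3],
    [2, -5, -18.6, -9, 99.3],
    [2, -5, -18.6, -9, 99.3],
    [2, -5, -18.6, -9, 99.3],
    [2, -5, -18.6, -9, 99.3],
    [2, -5, -18.6, -9, 99.3],
    [2, -5, -18.6, -9, 99.3],
    [2, -5, -18.6, -9, 99.3],
    [2, -5, -18.6, -9, 99.3]
  ]
}}

```text
t: 20.65
eef_pos: [0.5278, -0.2556, 0.0972]
eef_rot: [[-0.348, 0.938, 0.0], [0.938, 0.348, -0.0], [-0.0, 0.0, -1.0]]
force: [-0.1, 0.8, 0.1]
width: 0.358
gripper_force: 30.2
```

```bash
python3 - <<'E'
from h import *
s=read_state();R=s['eef_rot'];print(s['eef_pos'],np.degrees(np.arctan2(R[1][1],R[0][1])),s['width'],s['gripper_force'],s['joint_pos'])
E
```

```text
[ 0.527832   -0.25559035  0.09717767] 20.350451111344682 0.3582583143021656 30.151015520095825 [-3.33287507e+01  3.34756382e+01  8.73510956e+01  1.26215202e-02
  5.91550465e+01 -5.36856699e+01]
```

Emit:
{"fn": "move_arm", "kwargs": {
  "steps": [
    [2, 0, 0, 0, 13],
    [2, 0, 0, 0, 13],
    [2, 0, 0, 0, 13],
    [2, 0, 0, 0, 13]
  ]
}}

```text
t: 21.05
eef_pos: [0.5279, -0.2557, 0.097]
eef_rot: [[-0.136, 0.991, 0.0], [0.991, 0.136, -0.0], [-0.0, 0.0, -1.0]]
force: [-0.4, 0.3, -0.4]
width: 0.364
gripper_force: 30.2
```

```bash
python3 - <<'E'
from h import *
b=imaging.capture('wrist')[:,:,::-1]
s=read_state();R=s['eef_rot'];print(s['eef_pos'],np.degrees(np.arctan2(R[1][1],R[0][1])),s['width'],s['gripper_force'])
cv2.imwrite('pics/p6.png',b)
E
```

```text
[ 0.52786446 -0.25570197  0.09699713] 7.814783092182057 0.3671429251623698 30.15166461467743
```

View pics/p6.png

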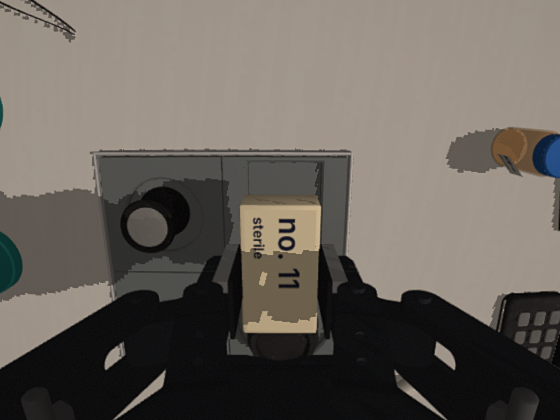

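The carton is held level and square to the tray, over the oblong pocket. Lowering it.

Emit:
{"fn": "move_arm", "kwargs": {
  "steps": [
    [2, -0.1, 0.1, 5, 0.5],
    [2, -0.1, 0.1, 7, 0.5],
    [2, -0.1, 0.1, 7.8, 0.5],
    [2, -0.1, 0.1, 8.1, 0.5],
    [2, -0.1, 0.1, 8.3, 0.5],
    [2, -0.1, 0.1, 8.4, 0.5],
    [2, -0.1, 0.1, 8.5, 0.5],
    [2, -0.1, 0.1, 8.5, 0.5]
  ]
}}

```text
t: 21.9
eef_pos: [0.5297, -0.2571, 0.0132]
eef_rot: [[-0.125, 0.992, 0.002], [0.992, 0.125, -0.001], [-0.002, 0.002, -1.0]]
force: [-0.5, 0.7, 4.3]
width: 0.361
gripper_force: 30.7
```

Emit:
{"fn": "move_arm", "kwargs": {
  "steps": [
    [5.2, 0, 0, 0, 0],
    [5.2, 0, 0, 0, 0],
    [5.2, 0, 0, 0, 0],
    [5.2, 0, 0, -5, 0],
    [5.2, 0, 0, -10, 0],
    [5.2, 0, 0, -15, 0],
    [5.2, 6, 0, -25, 0],
    [5.2, 12, 0, -25, 0],
    [5.2, 12, 0, -25, 0],
    [5.2, 12, 0, -25, 0],
    [5.2, 12, 0, -25, 0]
  ]
}}

```text
t: 23.0
eef_pos: [0.5143, -0.1365, 0.263]
eef_rot: [[-0.128, 0.992, 0.002], [0.992, 0.128, -0.001], [-0.001, 0.002, -1.0]]
force: [-1.7, -1.0, 0.3]
width: 0.609
gripper_force: 0.0
```

```bash
python3 - <<'E'
from h import *
for _ in range(4): imaging.capture('scene')
b=imaging.capture('wrist')[:,:,::-1];a=imaging.capture('side')[:,:,::-1];c=imaging.capture('scene')[:,:,::-1]
s=read_state();print(s['t'],s['eef_pos'],s['width'])
cv2.imwrite('pics/p7.png',np.hstack([cv2.resize(c[120:300,160:340],(400,400)),cv2.resize(b[:300,100:460],(400,400))]))
E
```

```text
23.35 [ 0.51376145 -0.1385221   0.26070064] 0.6065072347801349
```

View pics/p7.png

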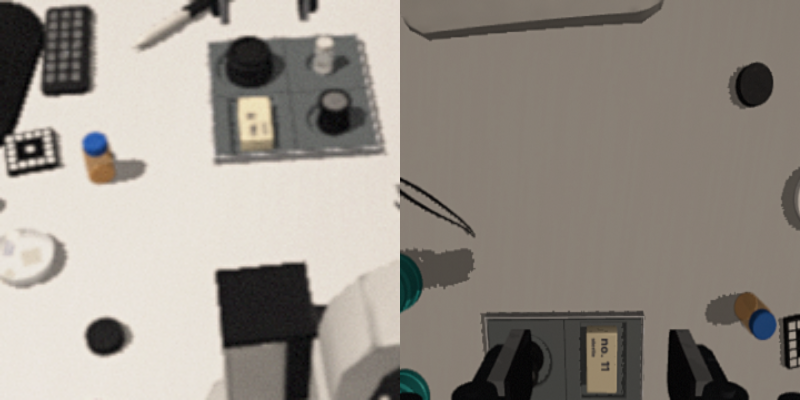

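All four parts stand upright in their pockets: lens (248,60), vial (323,55), loupe (335,112) and carton (255,122) in the left crop. The big vial and dust cap look undisturbed, and the gripper is clear.

```bash
python3 -c "
from cell import hand_in
print(hand_in())"
```

```text
the job is handed in; nothing more can be done
None
```

I placed the lens, loupe, small vial and carton upright in their matching pockets and released them, left the big vial and dust cap untouched, and handed the job in at about 23 s; no verdict came back.

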